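# Pack the specimen carriers and latch the transport case

## Task

Stand every tube carrier on the table upright in the transport case, one to a bay and fully down on its floor, then put the lid on so that it sits flush. Close both draw latches: swing each wire loop over its keeper on the lid and snap the red lever down over centre so that it clamps the lid. Leave the other things on the bench where they are.

Things in the scene. Friction and masses are not known exactly. Their poses are not given: they have to be found in the camera images.
- case: fixed open aluminium case, 102 (own x) x 224 (y) x 135 mm high, walls 6 mm. Origin: centre of underside; front with two draw latches faces own -x. Inner floor 8 mm above origin. White dividers (4 mm thick, tops at 53 mm) make four bays along y, 90 (x) x 50 mm (y), centred at y = -81, -27, 27, 81 mm. A carrier stands in with x along x, play 10 mm (x), 4 mm (y) each side
- lid: loose lid, 0.4 kg: plate 102 x 224 x 12 mm over a plug 82 x 204 x 10 mm (4 mm play inside the case). Origin: centre of plug's underside; plate at z 10 to 22 mm. Keepers on its own -x edge go to the case's front. Seated, origin is 125 mm above the case's. Blue bridge handle: bar 12 (x) x 100 (y) x 14 mm (z), middle 54 mm above the origin, 25 mm free under it. Starts right way up
- carrier0: loose tube carrier, 0.16 kg: grey block 70 (own x) x 42 (y) x 32 mm with four capped tubes standing in it (cap tops at 78 mm) and a central upright yellow grip blade, 10 mm thick in x, 26 mm wide in y, top at 112 mm. Origin: centre of its underside. May be absent. Either way round fits a bay
- carrier1: loose tube carrier, 0.16 kg: grey block 70 (own x) x 42 (y) x 32 mm with four capped tubes standing in it (cap tops at 78 mm) and a central upright yellow grip blade, 10 mm thick in x, 26 mm wide in y, top at 112 mm. Origin: centre of its underside. May be absent. Either way round fits a bay
- carrier2: loose tube carrier, 0.16 kg: grey block 70 (own x) x 42 (y) x 32 mm with four capped tubes standing in it (cap tops at 78 mm) and a central upright yellow grip blade, 10 mm thick in x, 26 mm wide in y, top at 112 mm. Origin: centre of its underside. May be absent. Either way round fits a bay
- carrier3: loose tube carrier, 0.16 kg: grey block 70 (own x) x 42 (y) x 32 mm with four capped tubes standing in it (cap tops at 78 mm) and a central upright yellow grip blade, 10 mm thick in x, 26 mm wide in y, top at 112 mm. Origin: centre of its underside. May be absent. Either way round fits a bay
- pivot_left (a point): pivot axis (along the case's y) of the left latch's lever, in the case frame at (-65, +78, 97) mm, 14 mm out from the front wall; point axes as the case's. The wire loop is hinged to the lever 16 mm from this pivot, 35 degrees further round in the closing sense than the handle. Loop once hooked acts as a spring of 7 N/mm; closing takes about 3 N at the handle's end
- lever_left (a joint): left lever's angle, rad: 0 = snapped shut, pointing down (10 degrees off the wall); grows as its end swings out and up; 1.4 = level, outwards; 2.1 = upper stop, 50 degrees from straight up, where a weak spring (1 N at its end) holds it. Red handle 26 mm wide, 5 mm thick, 6 to 48 mm from the pivot. Hooked: over centre near 0.4, and from there snaps shut by itself and stays
- bar_left (a point): middle of the crossbar (6 mm thick, 52 mm along the case's y) of the left wire loop, 57 mm from the loop's hinge. Loop swings freely and falls by its weight: starts leaning outwards on a stop 25 degrees inside the raised lever; pushed inwards past upright it falls over the keeper onto the seated lid's edge; swinging the lever down then draws the bar into the keeper's groove
- keeper_left (a point): middle of the groove of the lid's left keeper, where the bar belongs, in the lid frame at (-57.5, +78, 17) mm. Keeper 24 mm wide, sticks out 16 mm; groove 13 mm across between the lid's edge and an outer lip 3 mm thick, open upwards; groove floor 3 mm below this point, lip top 3 mm above, lid's top 5 mm above
- pivot_right (a point): pivot axis (along the case's y) of the right latch's lever, in the case frame at (-65, -78, 97) mm, 14 mm out from the front wall; point axes as the case's. The wire loop is hinged to the lever 16 mm from this pivot, 35 degrees further round in the closing sense than the handle. Loop once hooked acts as a spring of 7 N/mm; closing takes about 3 N at the handle's end
- lever_right (a joint): right lever's angle, rad: 0 = snapped shut, pointing down (10 degrees off the wall); grows as its end swings out and up; 1.4 = level, outwards; 2.1 = upper stop, 50 degrees from straight up, where a weak spring (1 N at its end) holds it. Red handle 26 mm wide, 5 mm thick, 6 to 48 mm from the pivot. Hooked: over centre near 0.4, and from there snaps shut by itself and stays
- bar_right (a point): middle of the crossbar (6 mm thick, 52 mm along the case's y) of the right wire loop, 57 mm from the loop's hinge. Loop swings freely and falls by its weight: starts leaning outwards on a stop 25 degrees inside the raised lever; pushed inwards past upright it falls over the keeper onto the seated lid's edge; swinging the lever down then draws the bar into the keeper's groove
- keeper_right (a point): middle of the groove of the lid's right keeper, where the bar belongs, in the lid frame at (-57.5, -78, 17) mm. Keeper 24 mm wide, sticks out 16 mm; groove 13 mm across between the lid's edge and an outer lip 3 mm thick, open upwards; groove floor 3 mm below this point, lip top 3 mm above, lid's top 5 mm above
- cotton_jar: bystander: jar with a brown lid, 84 mm across, 120 mm high; origin under its centre
- tip_box: bystander: yellow box of pipette tips, 85 x 120 x 60 mm; origin under its centre
- marker: bystander: black marker, 130 mm long, 14 mm thick; origin under its middle
- stray_tube0: bystander: single capped tube lying down, 74 mm long, 17 mm thick, red cap; origin under its middle
- stray_tube1: bystander: single capped tube lying down, 74 mm long, 17 mm thick, lilac cap; origin under its middle

How it is judged (in metres and radians):
On the way, in this order (a step that is already met when the one before it is completed fails the run):
1. every carrier present stands upright in a bay of the case (x of carrier0 in the frame of case between -0.02 and 0.02 m and y of carrier0 in the frame of case between -0.092 and 0.092 m and z of carrier0 in the frame of case between 0.003 and 0.013 m and angle between each of carrier0, carrier1, carrier2, carrier3's own z axis and vertical below 0.12 rad and x of carrier1 in the frame of case between -0.02 and 0.02 m and y of carrier1 in the frame of case between -0.092 and 0.092 m and z of carrier1 in the frame of case between 0.003 and 0.013 m and x of carrier2 in the frame of case between -0.02 and 0.02 m and y of carrier2 in the frame of case between -0.092 and 0.092 m and z of carrier2 in the frame of case between 0.003 and 0.013 m and x of carrier3 in the frame of case between -0.02 and 0.02 m and y of carrier3 in the frame of case between -0.092 and 0.092 m and z of carrier3 in the frame of case between 0.003 and 0.013 m), for 0.2 s.
2. the lid sits flush on the case (z of lid in the frame of case between 0.121 and 0.1285 m and x of lid in the frame of case between -0.008 and 0.008 m and y of lid in the frame of case between -0.008 and 0.008 m and angle between lid's own z axis and vertical below 0.03 rad), for 0.2 s.
At the end, for the whole second after the job is handed in: Carriers present stand in bays (3-13 mm above the case origin, tilt under 0.12 rad); lid seated (121-128.5 mm above it, within 8 mm in x and y, tilt under 0.03 rad, still); both levers under 0.12 rad with each bar within 9 mm of its keeper point (all of step 1 and all of step 2 and value of joint each of lever_left, lever_right below 0.12 rad and distance between bar_left and keeper_left below 0.009 m and distance between bar_right and keeper_right below 0.009 m and linear speed of lid below 0.01 m/s); the robot touches nothing.
It fails at once if another thing on the bench is moved more than 4 cm (distance of any of cotton_jar, tip_box, marker, stray_tube0, stray_tube1 from where it was at the start of the episode above 0.04 m).
Of carrier0, carrier1, carrier2, carrier3 only 2 to 4 are there at a start; the rules pass over those that are not, and their reading is None.
At some moment in a run one of carrier0, carrier1, carrier2, carrier3, lid may be knocked a few centimetres aside while the robot is not near it.
It also fails if it takes over 210 s, if anything falls off the work surface, if the arm or the gripper's body presses on something with over 40 N, if the wrist force passes 120 N, or if a joint passes its speed limit or range.

## Robot

A 6-joint arm with a two-finger parallel gripper is mounted at the origin on the work surface. World frame = base frame: x ahead of the robot, y to its left, z up, the work surface at z = 0. Lengths are in mm, angles in rad, forces in N, time in s.
With the tool pointing down it reaches from about 350 to 875 mm from the base axis. Payload 4.2 kg.
Tool frame: the origin (TCP) lies midway between the tips of the shut fingers; the grasp point (between the pads) lies 19 mm behind it; z points along the fingers, y is the line along which they close (so a half turn about z gives the same grasp; the last joint's range is limited). The gripper opens to 85 mm and grips with 20 to 120 N. Pads are 22 mm wide; open, the fingers measure 114 mm over their backs; the gripper's body (76 mm by 85 mm) begins 54 mm behind the grasp point. The pads swing forward as they close: fully open they stand 13 mm farther back than shut.
Start: joints at [-1.031, 0.385, 0.008, 0, -1.194, -0.259], TCP at [173.219, -600.495, 231.312] pointing down, gripper open.
Joint ranges: [-3.14, 3.14], [-1.21, 2.06], [-1.07, 1.41], [-3.16, 2.05], [-2.99, -0.16], [-3.1, 3.1]. Speed limits (rad/s): [2.79, 2.79, 3.14, 3.14, 3.14, 3.14].

## Interface

Orientations are given as a unit quaternion [x, y, z, w].
In Python, from bench import * gives the robot as it stands.
- The arm moves only by the tool drive_tool, never from a script. Its argument "plan" is a list that holds one entry, the list of rows, each a list of 5 numbers: the closure, from -1 (fully open) to 1 (shut), then the shift along the world's x, y, z in mm, then the turn about the world's z in degrees. A call has 1 to 20 rows; each row shifts and turns the commanded pose from where the row before left it; what a row does not reach is not made up. A row lasts 1/12 s, in which the tool goes at most 41.7 mm and 7.16 degrees, less where a joint would pass 70% of its speed; a pose out of reach is approached as far as the arm can. A call is refused whole if a number of a shift passes 41.7 or a number of a turn 7.16, either way. A call with a gripper value outside its range is refused whole. The fingers move at their own pace and stop on an object; the grip force is fixed at half the most. Time passes only in rows, so rows that do not move let the fingers close. It gives the time, the measured TCP pose, the force, the opening and the grip force at its end, in the units of the state.
- read_state(): the state, without advancing time (a new reading comes with each control period).
- get_image(name): name is "scene" or "top"; returns (picture, depth): 420x560x3 uint8, red, green, blue; 420x560 float32, mm along the optical axis (not along the pixel's ray), 0 where there is no reading.
- camera_model(name): a dict with "fx", "fy", "cx", "cy" (pixels), "R" (3x3) and "t" (3): a world point X has camera coordinates R X + t. Camera axes: x right, y down, z forward; pixel columns grow to the right and rows downward; lengths in mm; the calibration is good to about 2 mm. A picture is of the moment at which its call begins. camera_model takes no time and is no camera call.
- job_done(): hands the job in; it is judged then, once.
The state is a dict: "clock": time; "joints": joint angles; "joint_vel": joint speeds; "joint_efforts": joint torques, N m; "position": TCP position; "ee_rot": TCP orientation; "contact_force": force on the tool from outside, world axes, zero at the start; "wrist_torque": the same for the moment, N m; "gripper_width": finger opening in mm; "grasp_force": force on a finger pad.
Only numpy, scipy, OpenCV 4.12 (cv2) and the standard library are available. Lean on these libraries where they do the work, as an engineer would, in place of code of your own. Each camera call takes 0.05 s, during which the arm holds its last target. There are 200 camera calls.

## Working session

There is one attempt and no reset: what is moved stays moved. The work goes in short steps, Python scripts to look and compute and a tool call to move; the robot and the scene stay as the last step left them, time stands still between calls to the robot, and variables do not carry over. Pictures are saved under pics/ and viewed, at most 14 in all, crops included, and the job is handed in when it is done.

Besides the shell and the picture viewer there is one more tool, called after "Emit:" as name([rows], argument=value, ...), one row to a line, values as JSON. drive_tool: Moves the arm, as the interface text tells. Its arguments: {"type":"object","properties":{"plan":{"type":"array"}},"required":["plan"]}

```bash
mkdir -p pics; ls
cat > h.py <<'E'
from bench import *
import numpy as np, cv2
def snap(n,tag):
    p,d=get_image(n); cv2.imwrite(f'pics/{tag}.png',p[:,:,::-1]); np.savez(f'pics/{tag}.npz',p=p,d=d); return p,d
def world(n,d):
    c=camera_model(n); v,u=np.indices(d.shape)
    X=np.stack([(u-c['cx'])/c['fx']*d,(v-c['cy'])/c['fy']*d,d],-1)
    return (X-np.array(c['t']))@np.array(c['R'])
E
python3 - <<'E'
from h import *
for n in('top','scene'):
    p,d=snap(n,n+'0'); c=camera_model(n); print(n,c['fx'],-np.array(c['R']).T@np.array(c['t']),np.array(c['R'])[2])
s=read_state();print(s['clock'],s['position'],s['ee_rot'],s['gripper_width'])
E
```

```text
pics
top 392.6115475349089 [ 457.93096374   10.56576851 1011.62839383] [ 0.10556304 -0.02616042 -0.99406845]
scene 395.8282800039323 [1037.98051329 -541.91758135  963.33006626] [-0.44987983  0.47867659 -0.75397404]
0.1 [ 173.0755883  -600.01513923  230.30031996] [-1.39877575e-01  9.90168283e-01  9.95327586e-04 -2.12446330e-04] 85.6682350829176
```

View pics/top0.png

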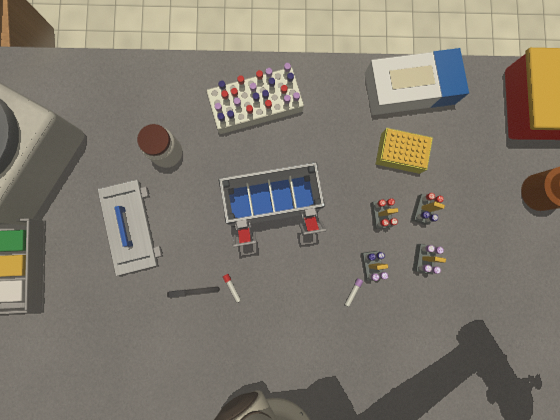

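View pics/scene0.png

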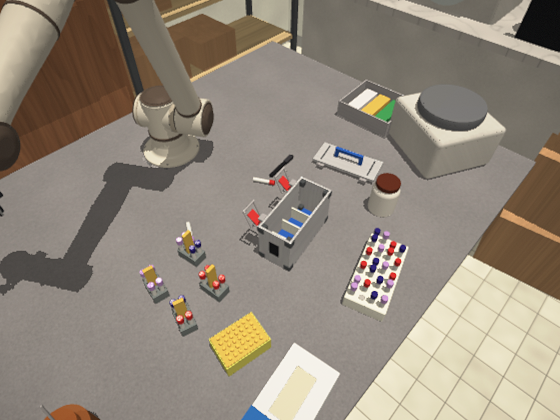

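The top view shows the case at about (272,193) with its latches toward the robot and the lid at (128,228). Four carriers stand on the right at (386,213), (431,207), (376,266) and (432,259). The scene view agrees and shows all four upright.

```bash
cat >> h.py <<'E'
def blobs(m,W,amin=15):
    n,l,st,ce=cv2.connectedComponentsWithStats(m.astype(np.uint8)); out=[]
    for i in range(1,n):
        if st[i,4]>=amin:
            P=W[l==i]; r=cv2.minAreaRect(P[:,:2].astype(np.float32)); out.append((ce[i].round(),st[i,4],np.median(P,0).round(1),np.array(r[0]).round(1),np.array(r[1]).round(1),round(r[2],1)))
    return out
def blades(p,d,n='top'):
    # blade tops: yellow at ~112 mm
    W=world(n,d); hsv=cv2.cvtColor(p,cv2.COLOR_RGB2HSV)
    m=(hsv[...,0]>12)&(hsv[...,0]<32)&(hsv[...,1]>130)&(d>0)&(W[...,2]>100)&(W[...,2]<122)
    return blobs(m,W,6)
E
python3 - <<'E'
from h import *
z=np.load('pics/top0.npz');p,d=z['p'],z['d'];W=world('top',d)
print('table z',np.median(W[300:330,300:340,2]))
for b in blades(p,d):print('blade',*b)
hsv=cv2.cvtColor(p,cv2.COLOR_RGB2HSV)
H=W[...,2];box=np.zeros(d.shape,bool)
box[150:235,205:335]=1
for b in blobs(box&(H>128)&(H<141),W,20):print('rim',*b)
red=(hsv[...,1]>150)&((hsv[...,0]<8)|(hsv[...,0]>172))
for b in blobs(red&box|red&(np.indices(d.shape)[0]>205)&(np.indices(d.shape)[0]<250)&(np.indices(d.shape)[1]>230)&(np.indices(d.shape)[1]<325),W,20):print('lever',*b)
box[:]=0;box[170:285,90:170]=1
for b in blobs(box&(H>15)&(H<30),W,50):print('lidplate',*b)
blue=(hsv[...,0]>100)&(hsv[...,0]<130)&(hsv[...,1]>120)
for b in blobs(box&blue&(H>45),W,30):print('handle',*b)
E
```

```text
table z -1.3847290914179873
blade [544.  87.] 2580 [ 859.7 -646.7  113.5] [ 859.4 -651. ] [ 77.8 206.6] 87.9
blade [556. 181.] 10 [ 630.9 -666.1  107.6] [ 629.1 -665.7] [ 4.2 10.1] 68.4
blade [438. 205.] 57 [ 569.2 -378.5  109.9] [ 569.4 -379.8] [25.4 10.1] 73.1
blade [391. 211.] 52 [ 555.3 -267.5  110.4] [ 555.5 -270. ] [ 9.7 26. ] 7.8
blade [439. 259.] 52 [ 443.9 -376.4  111.2] [ 443.9 -377.7] [26.6  9.2] 90.0
blade [381. 266.] 51 [ 427.2 -241.5  110.3] [ 426.2 -242.9] [ 9.  24.8] 8.6
rim [271. 195.] 1125 [573.2  12.2 133.4] [585.3  10. ] [118.9 227.7] 10.3
lever [311. 224.] 135 [522.1 -80.6 116.1] [523.3 -80.4] [30.3 24.1] 7.8
lever [244. 235.] 137 [495.7  72.6 116.1] [477.   53.6] [87.4 34.6] 44.5
lidplate [127. 228.] 3409 [515.4 368.7  20.9] [519.1 370.1] [224.3 110.8] 14.8
handle [121. 226.] 169 [517.7 372.   59.4] [518.6 372.4] [97.3 11.1] 14.7
```

```bash
cat >> h.py <<'E'
def rot(P,a): a=np.radians(a); return P@np.array([[np.cos(a),-np.sin(a)],[np.sin(a),np.cos(a)]])  # world->frame at yaw a
E
python3 - <<'E'
from h import *
z=np.load('pics/top0.npz');p,d=z['p'],z['d'];W=world('top',d);H=W[...,2]
box=np.zeros(d.shape,bool);box[150:235,205:335]=1
P=W[box&(H>127)&(H<139)][:,:2]; c=np.array([573.,10.])
for a in (8,9,10,11,12):
    Q=rot(P-c,a)
    s=[]
    for lo in np.arange(-90,100,20):
        q=Q[(abs(Q[:,1]-lo)<10)&(Q[:,0]>20)]; s.append(q[:,0].mean())
    f=[np.polyfit(np.arange(-90,100,20),s,1)[0]]
    b=Q[(abs(Q[:,1])<85)&(Q[:,0]>30)][:,0]; fr=Q[(abs(Q[:,1])<40)&(Q[:,0]<-30)][:,0]
    L=Q[(abs(Q[:,0])<35)&(Q[:,1]>90)][:,1];R=Q[(abs(Q[:,0])<35)&(Q[:,1]<-90)][:,1]
    print(a,np.round(f,4),*[np.round([q.mean(),q.min(),q.max()],1) for q in (b,fr,L,R)])
# dividers
D=W[box&(H>45)&(H<58)]; Q=rot(D[:,:2]-c,10); 
h,e=np.histogram(Q[:,1],np.arange(-110,110,2)); print([(e[i]+1,h[i]) for i in range(len(h)) if h[i]>8])
hsv=cv2.cvtColor(p,cv2.COLOR_RGB2HSV)
# carrier blocks: top faces 20..40
for u,v in ((438,205),(391,211),(439,259),(381,266)):
    bx=np.zeros(d.shape,bool);bx[v-22:v+25,u-28:u+18]=1
    P=W[bx&(H>12)&(H<125)][:,:2].astype(np.float32);r=cv2.minAreaRect(P);print(np.round(r[0],1),np.round(r[1],1),round(r[2],1))
E
```

```text
8 [-0.0402] [66.7 60.9 73.2] [-31.2 -33.  -30.1] [103.2  90.2 111. ] [-106.2 -116.8  -90.1]
9 [-0.023] [66.7 62.3 71.9] [-31.1 -32.4 -30.1] [103.1  90.2 111.1] [-106.4 -116.3  -90.5]
10 [-0.0063] [66.7 63.4 70.6] [-31.1 -31.8 -30. ] [103.   90.1 111.5] [-106.3 -115.9  -90. ]
11 [0.0093] [66.7 62.9 70.8] [-31.  -32.2 -30.1] [103.   90.1 111.9] [-106.4 -115.4  -90.1]
12 [0.0258] [66.7 61.9 72. ] [-31.1 -32.8 -30. ] [103.1  90.5 112.4] [-106.5 -114.9  -90.6]
[(np.int64(-109), np.int64(10)), (np.int64(-107), np.int64(9)), (np.int64(-57), np.int64(24)), (np.int64(-55), np.int64(29)), (np.int64(-3), np.int64(27)), (np.int64(-1), np.int64(29)), (np.int64(51), np.int64(30)), (np.int64(53), np.int64(27))]
[ 569.4 -379.7] [42.7 70.3] 73.1
[ 555.3 -269.9] [69.8 42.3] 7.3
[ 442.8 -377.8] [43.6 69.8] 78.5
[ 410.8 -238.2] [ 59.2 107.5] 77.6
```

Case at about (592,11), yaw 10.4°. The lever positions fit this. I'll start with the carrier at (443.5,-378).

Emit:
drive_tool([
  [[-1,27,22.2,0,6.4],[-1,27,22.2,0,6.4],[-1,27,22.2,0,6.4],[-1,27,22.2,0,6.4],[-1,27,22.2,0,6.4],[-1,27,22.2,0,6.4],[-1,27,22.2,0,6.4],[-1,27,22.2,0,6.4],[-1,27,22.2,0,6.4],[-1,27,22.2,0,6.4],[-1,0,0,-20,0],[-1,0,0,-20,0],[-1,0,0,-20,0],[-1,0,0,-20,0],[-1,0,0,0,0],[-1,0,0,0,0]],
])

```text
clock: 1.43
position: [442.6, -378.2, 150.3]
ee_rot: [-0.643, 0.765, 0.001, -0.001]
contact_force: [-0.1, -0.6, 0.6]
gripper_width: 85.4
grasp_force: 0.0
```

Emit:
drive_tool([
  [[-1,0.5,0,-22,0],[-1,0.5,0,-22,0],[-1,0,0,-21,0],[-1,0,0,0,0],[1,0,0,0,0],[1,0,0,0,0],[1,0,0,0,0],[1,0,0,0,0],[1,0,0,0,0],[1,0,0,0,0],[1,0,0,0,0],[1,0,0,0,0],[1,0,0,0,0],[1,0,0,0,0]],
])

```text
clock: 2.6
position: [444.3, -378.6, 86.8]
ee_rot: [-0.643, 0.765, -0.0, -0.0]
contact_force: [-1.1, 1.7, 4.7]
gripper_width: 8.5
grasp_force: 61.4
```

Emit:
drive_tool([
  [[1,0,0,10,0],[1,0,0,20,0],[1,0,0,35,0],[1,0,0,35,0],[1,0,0,35,0],[1,0,0,35,0],[1,0,0,0,0]],
])

```text
clock: 3.18
position: [447.1, -380.9, 265.0]
ee_rot: [-0.644, 0.765, -0.008, 0.002]
contact_force: [1.5, -1.3, -0.3]
gripper_width: 8.8
grasp_force: 60.7
```

Run:
```python
from h import *
p,d=snap('scene','s1')
s=read_state();print(s['clock'],s['position'],s['ee_rot'],s['gripper_width'],s['contact_force'],s['grasp_force'])
p,d=snap('top','t1')
for b in blades(p,d):print(*b)
```

```text
3.2333 [ 446.00426095 -379.54477919  261.06525203] [-0.64346355  0.76546102 -0.00457335  0.00177934] 8.72531228351715 [ 0.13825304 -0.35642936 -2.67343416] 60.655235052108765
[544.  87.] 2587 [ 860.3 -646.6  113.6] [ 859.  -651.5] [ 77.7 204.8] 88.5
[391. 211.] 53 [ 556.3 -267.1  110.4] [ 555.4 -269.9] [ 9.9 26.4] 6.6
[381. 266.] 50 [ 427.2 -242.4  110.4] [ 426.3 -243.6] [ 9.2 25.6] 8.6
```

View pics/s1.png

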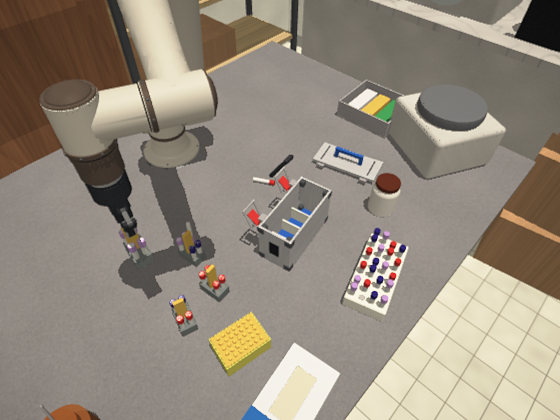

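The carrier hangs at (134,245) in the gripper; the others haven't moved. Next I carry it to the -81 bay.

Emit:
drive_tool([
  [[1,16.2,31,0,2.04],[1,16.2,31,0,2.04],[1,16.2,31,0,2.04],[1,16.2,31,0,2.04],[1,16.2,31,0,2.04],[1,16.2,31,0,2.04],[1,16.2,31,0,2.04],[1,16.2,31,0,2.04],[1,16.2,31,0,2.04],[1,16.2,31,0,2.04],[1,0,0,-16,0],[1,0,0,0,0],[1,0,0,0,0]],
])

```text
clock: 4.37
position: [604.5, -68.3, 237.2]
ee_rot: [0.769, -0.639, -0.003, 0.002]
contact_force: [-0.0, -0.8, -1.3]
gripper_width: 8.8
grasp_force: 60.6
```

Run:
```python
from h import *
s=read_state();print(s['clock'],s['position'],s['ee_rot'])
p,d=snap('top','t2');W=world('top',d);H=W[...,2]
cv2.imwrite('pics/t2c.png',cv2.resize(p[130:250,190:350,::-1],None,fx=4,fy=4))
for b in blades(p,d):print(*b)
# held block: points in the height band of block top / caps near case
```

```text
4.3667 [604.53372147 -68.34523626 237.24461103] [ 0.76884222 -0.63942848 -0.00259093  0.00247869]
[544.  88.] 2591 [ 859.7 -646.6  113.5] [ 859.8 -651. ] [ 78.3 206.2] 88.2
[555. 180.] 8 [ 631.  -664.9  105.4] [ 631.1 -665.2] [3.4 5.9] 84.0
[438. 205.] 58 [ 569.2 -378.3  110.2] [ 569.4 -380. ] [26.3 10.3] 74.8
[391. 210.] 51 [ 556.2 -267.8  110.3] [ 555.3 -269.7] [ 9.7 25.1] 7.2
[381. 266.] 51 [ 427.2 -243.3  110.3] [ 426.3 -243.5] [ 9.  25.9] 8.5
```

View pics/t2c.png

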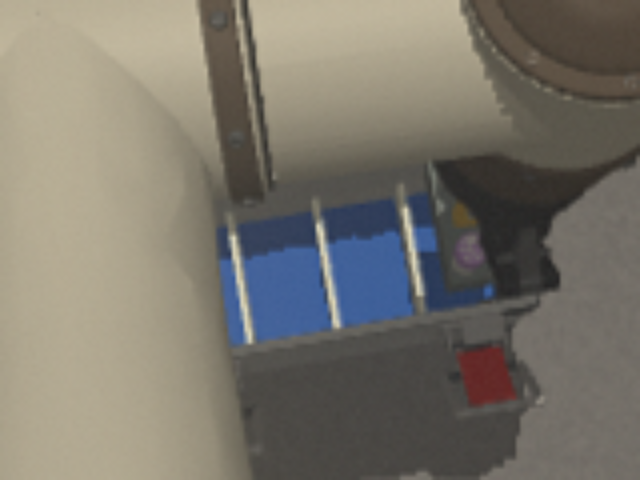

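The held block at crop (465,235) lines up with the right-hand bay and its sides are parallel to the divider. Now I lower it, release and rise.

Emit:
drive_tool([
  [[1,0.5,0,-18,0],[1,0,0,-18,0],[1,0,0,-18,0],[1,0,0,-18,0],[1,0,0,-18,0],[1,0,0,-18,0],[1,0,0,-18,0],[1,0,0,-10,0],[1,0,0,-5,0],[1,0,0,0,0],[1,0,0,0,0]],
])

```text
clock: 5.33
position: [607.3, -68.9, 100.2]
ee_rot: [0.769, -0.64, 0.001, -0.0]
contact_force: [0.0, 0.0, -2.7]
gripper_width: 8.8
grasp_force: 60.5
```

Emit:
drive_tool([
  [[1,0,0,-3,0],[1,0,0,-2,0],[1,0,0,-2,0],[1,0,0,0,0]],
])

```text
clock: 5.67
position: [607.4, -68.5, 94.8]
ee_rot: [0.769, -0.639, 0.001, -0.0]
contact_force: [-3.2, 0.5, 6.6]
gripper_width: 9.0
grasp_force: 61.7
```

Emit:
drive_tool([
  [[0.3,0,0,0,0],[0.3,0,0,0,0],[0.3,0,0,0,0],[0.3,0,0,0,0],[0.3,0,0,20,0],[0.3,0,0,35,0],[0.3,0,0,35,0],[0.3,0,0,35,0],[-1,0,0,35,0],[-1,0,0,0,0]],
])

```text
clock: 6.5
position: [610.6, -69.0, 261.2]
ee_rot: [0.769, -0.639, 0.006, -0.005]
contact_force: [1.0, -0.1, 1.9]
gripper_width: 53.2
grasp_force: 0.0
```

Emit:
drive_tool([
  [[-1,-8.5,-33.6,0,-0.5],[-1,-8.5,-33.6,0,-0.5],[-1,-8.5,-33.6,0,-0.5],[-1,-8.5,-33.6,0,-0.5],[-1,-8.5,-33.6,-30,-0.5],[-1,-8.5,-33.6,-30,-0.5],[-1,0,0,-30,0],[-1,0,0,-30,0],[-1,0,0,-25,0],[-1,0,0,-21,0],[-1,0,0,0,0],[-1,0,0,0,0]],
])

```text
clock: 7.5
position: [556.7, -264.0, 90.7]
ee_rot: [0.752, -0.659, -0.001, 0.001]
contact_force: [0.2, -0.1, 0.8]
gripper_width: 85.3
grasp_force: 0.0
```

Emit:
drive_tool([
  [[1,0,0,0,0],[1,0,0,0,0],[1,0,0,0,0],[1,0,0,0,0],[1,0,0,0,0],[1,0,0,0,0],[1,0,0,0,0],[1,0,0,0,0],[1,0,0,0,0],[1,0,0,0,0]],
])

```text
clock: 8.33
position: [557.1, -264.0, 91.9]
ee_rot: [0.752, -0.659, -0.0, 0.0]
contact_force: [-1.7, -0.2, 1.6]
gripper_width: 8.5
grasp_force: 62.7
```

Run:
```python
from h import *
p,d=snap('top','t3')
for b in blades(p,d):print(*b)
s=read_state();print(s['ee_rot'])
```

```text
[544.  87.] 2580 [ 859.9 -646.9  113.5] [ 859.4 -653.4] [ 80.3 205.8] 89.4
[302. 188.] 15 [605.1 -59.7 119. ] [605.8 -60.7] [7.2 7.4] 86.3
[387. 210.] 6 [ 557.9 -258.3  110. ] [ 557.7 -259.1] [3.2 3. ] 82.2
[383. 266.] 41 [ 427.3 -246.   110.9] [ 426.5 -244.9] [ 9.  20.9] 8.5
[ 7.51792054e-01 -6.59400228e-01 -1.63903843e-04  1.40754182e-04]
```

Emit:
drive_tool([
  [[1,0,0,15,0],[1,0,0,30,0],[1,0,0,35,0],[1,0,0,35,0],[1,0,0,35,0],[1,4.3,28.3,20,0.33],[1,4.3,28.3,0,0.33],[1,4.3,28.3,0,0.33],[1,4.3,28.3,0,0.33],[1,4.3,28.3,0,0.33],[1,4.3,28.3,0,0.33],[1,4.3,28.3,0,0.33],[1,4.3,28.3,0,0.33],[1,4.3,28.3,0,0.33],[1,0,0,0,0],[1,0,0,0,0],[1,0,0,0,0]],
])

```text
clock: 9.8
position: [595.7, -9.3, 261.0]
ee_rot: [0.769, -0.64, -0.0, 0.0]
contact_force: [-0.7, -1.0, -4.3]
gripper_width: 8.7
grasp_force: 62.2
```

Run:
```python
from h import *
p,d=snap('top','t4')
cv2.imwrite('pics/t4c.png',cv2.resize(p[130:250,190:350,::-1],None,fx=4,fy=4))
for b in blades(p,d):print(*b)
s=read_state();print(s['clock'],s['position'],s['ee_rot'])
```

```text
[544.  87.] 2596 [ 860.3 -646.8  113.5] [ 859.9 -653.9] [ 80.3 205.6] 89.4
[556. 180.] 9 [ 631.9 -667.1  104.9] [ 630.2 -667.1] [2.  9.9] 82.0
[306. 187.] 51 [606.8 -68.9 117.9] [607.3 -68.3] [10.2 24.6] 1.7
[438. 205.] 59 [ 569.2 -378.2  109.6] [ 569.3 -380.1] [25.9 10.7] 72.7
[382. 266.] 47 [ 427.2 -243.3  109.7] [ 426.3 -243.6] [ 9.3 24. ] 7.7
9.85 [595.70888506  -9.78249193 261.20261427] [ 7.68422720e-01 -6.39942396e-01 -3.37978468e-04  3.72986667e-04]
```

View pics/t4c.png

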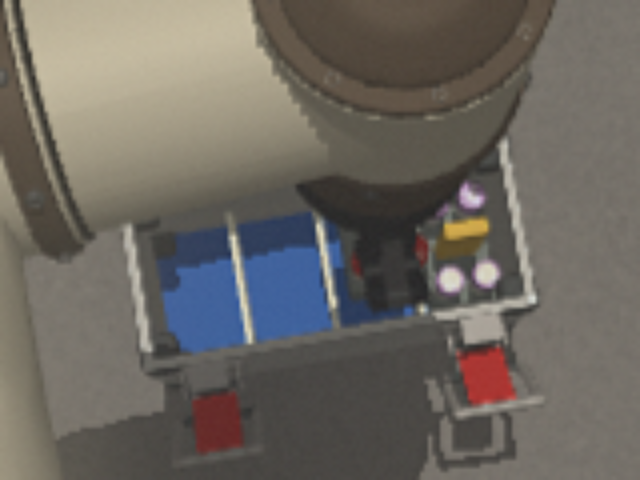

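The first carrier stands fully down: its blade top reads 118 at (607,-68). The held one hangs over the next bay, with red caps visible at crop (357,265) and (420,245).

Emit:
drive_tool([
  [[1,0,0,-18,0],[1,0,0,-22,0],[1,0,0,-22,0],[1,0,0,-22,0],[1,0,0,-22,0],[1,0,0,-22,0],[1,0,0,-18,0],[1,0,0,-8,0],[1,0,0,-4,0],[1,0,0,0,0],[1,0,0,-2,0],[1,0,0,-2,0],[1,0,0,0,0]],
])

```text
clock: 10.93
position: [596.4, -9.2, 100.5]
ee_rot: [0.769, -0.64, 0.0, -0.001]
contact_force: [0.7, -1.0, -1.9]
gripper_width: 8.8
grasp_force: 62.2
```

Emit:
drive_tool([
  [[1,0,0,-2,0],[1,0,0,-1,0],[0.3,0,0,0,0],[0.3,0,0,0,0],[0.3,0,0,0,0],[0.3,0,0,0,0],[0.3,0,0,20,0],[0.3,0,0,35,0],[0.3,0,0,35,0],[0.3,0,0,35,0],[0.3,0,0,35,0],[-1,0,0,0,0],[-1,0,0,0,0]],
])

```text
clock: 12.02
position: [597.1, -9.0, 259.5]
ee_rot: [0.769, -0.64, 0.002, -0.002]
contact_force: [-0.4, 1.3, -0.9]
gripper_width: 53.0
grasp_force: 0.0
```

Emit:
drive_tool([
  [[-1,-15,-20,0,-0.2],[-1,-18.5,-25.5,0,-0.2],[-1,-18.5,-25.5,0,-0.2],[-1,-18.5,-25.5,0,-0.2],[-1,-18.5,-25.5,0,-0.2],[-1,-18.5,-25.5,0,-0.2],[-1,-18.5,-25.5,0,-0.2],[-1,-18.5,-25.5,0,-0.2],[-1,-18.5,-25.5,-10,-0.2],[-1,-7.4,-10.4,-30,-0.2],[-1,0,0,-30,0],[-1,0,0,-30,0],[-1,0,0,0,0],[-1,0,0,0,0]],
])

```text
clock: 13.18
position: [424.1, -243.6, 155.0]
ee_rot: [0.757, -0.653, -0.002, 0.002]
contact_force: [-0.6, 0.5, 0.1]
gripper_width: 85.5
grasp_force: 0.0
```

Run:
```python
from h import *
p,d=snap('top','t5')
for b in blades(p,d):print(*b)
s=read_state();print(s['clock'],s['position'],s['ee_rot'])
```

```text
[544.  88.] 2577 [ 859.6 -646.8  113.5] [ 859.3 -653.6] [ 80.3 204.6] 89.9
[306. 187.] 44 [607.1 -68.8 118.7] [607.2 -68.3] [ 9.6 24.8] 4.4
[283. 191.] 46 [597.2 -15.8 118.8] [597.6 -15.7] [ 9.4 23.5] 3.8
[438. 205.] 57 [ 569.3 -378.2  110.1] [ 569.6 -380.3] [25.6  9.9] 72.1
13.2333 [ 425.79783381 -243.87290135  156.85816766] [ 7.57563432e-01 -6.52761218e-01 -2.91191618e-04  5.94142495e-04]
```

Carrier two is down and centred. I'm grasping the third.

Emit:
drive_tool([
  [[-1,0.5,0,-25,0],[-1,0,0,-25,0],[-1,0,0,-20,0],[-1,0,0,-1,0],[1,0,0,0,0],[1,0,0,0,0],[1,0,0,0,0],[1,0,0,0,0],[1,0,0,0,0],[1,0,0,0,0],[1,0,0,0,0],[1,0,0,0,0],[1,0,0,0,0],[1,0,0,0,0]],
])

```text
clock: 14.4
position: [426.3, -243.8, 86.4]
ee_rot: [0.757, -0.653, 0.0, -0.0]
contact_force: [-0.8, 1.5, 5.8]
gripper_width: 8.8
grasp_force: 61.3
```

Emit:
drive_tool([
  [[1,0,0,15,0],[1,0,0,30,0],[1,0,0,35,0],[1,0,0,35,0],[1,0,0,35,0],[1,0,0,25,0],[1,10,15,0,0],[1,16.5,29,0,0.2],[1,16.5,29,0,0.2],[1,16.5,29,0,0.2],[1,16.5,29,0,0.2],[1,16.5,29,0,0.2],[1,16.5,29,0,0.2],[1,16.5,29,0,0.2],[1,16.5,29,0,0.2],[1,16.5,29,0,0.3],[1,0,0,0,0],[1,0,0,0,0]],
])

```text
clock: 15.9
position: [584.5, 33.8, 259.0]
ee_rot: [0.769, -0.64, -0.001, 0.001]
contact_force: [-0.7, -0.3, -1.4]
gripper_width: 8.9
grasp_force: 60.5
```

Run:
```python
from h import *
p,d=snap('top','t6')
for b in blades(p,d):print(*b)
s=read_state();print(s['clock'],s['position'],s['ee_rot'])
```

```text
[544.  87.] 2598 [ 859.8 -646.4  113.5] [ 858.9 -653. ] [ 79.  204.7] 89.6
[306. 187.] 56 [606.9 -68.1 118.3] [607.2 -68.4] [ 9.6 25.1] 10.0
[283. 192.] 56 [596.2 -15.8 117.9] [597.2 -15.8] [10.2 24.8] 9.4
[438. 205.] 57 [ 569.1 -379.1  110.3] [ 569.5 -380.2] [25.6 10.4] 72.6
15.95 [584.04334092  32.71181587 259.32338447] [ 0.76830941 -0.64007693 -0.00095572  0.00112217]
```

Emit:
drive_tool([
  [[1,3,5,-10,0],[1,0,0,-10,0],[1,0,0,0,0],[1,0,0,0,0]],
])

```text
clock: 16.28
position: [586.6, 36.4, 239.5]
ee_rot: [0.768, -0.641, -0.001, 0.001]
contact_force: [0.9, 0.2, -1.5]
gripper_width: 9.0
grasp_force: 60.4
```

Emit:
drive_tool([
  [[1,0,1.3,-18,0],[1,0,0,-22,0],[1,0,0,-22,0],[1,0,0,-22,0],[1,0,0,-22,0],[1,0,0,-18,0],[1,0,0,-8,0],[1,0,0,-6,0],[1,0,0,0,0],[1,0,0,-2,0],[1,0,0,-2,0],[1,0,0,0,0]],
])

```text
clock: 17.28
position: [588.0, 38.7, 99.5]
ee_rot: [0.768, -0.64, 0.0, -0.001]
contact_force: [0.3, 0.7, -1.0]
gripper_width: 9.2
grasp_force: 60.5
```

Emit:
drive_tool([
  [[1,0,0,-3,0],[1,0,0,-2,0],[1,0,0,-1.5,0],[0.3,0,0,0,0],[0.3,0,0,0,0],[0.3,0,0,0,0],[0.3,0,0,0,0],[0.3,0,0,20,0],[0.3,0,0,35,0],[0.3,0,0,35,0],[0.3,0,0,35,0],[0.3,0,0,35,0],[-1,0,0,0,0]],
])

```text
clock: 18.37
position: [591.5, 38.9, 260.9]
ee_rot: [0.768, -0.64, 0.005, -0.006]
contact_force: [0.9, -0.0, 1.5]
gripper_width: 40.4
grasp_force: 0.0
```

Emit:
drive_tool([
  [[-1,0,-20,0,0],[-1,-1.5,-31,0,-2],[-1,-1.5,-31,0,-2],[-1,-1.5,-31,0,-2],[-1,-1.5,-31,0,-2],[-1,-1.5,-31,0,-2],[-1,-1.5,-31,0,-2],[-1,-1.5,-31,0,-2],[-1,-1.5,-31,0,-2],[-1,-1.5,-31,0,-2],[-1,-1.5,-31,0,-2],[-1,-1.5,-31,-10,-2],[-1,-1.5,-31,-30,-2.5],[-1,-0.5,-20,-30,-2.5],[-1,0,-6,-25,0],[-1,0,0,0,0],[-1,0,0,0,0],[-1,0,0,0,0]],
])

```text
clock: 19.87
position: [570.2, -378.4, 160.0]
ee_rot: [-0.598, 0.802, -0.001, 0.0]
contact_force: [0.2, -0.6, 0.5]
gripper_width: 85.7
grasp_force: 0.0
```

Run:
```python
from h import *
p,d=snap('top','t7')
for b in blades(p,d):print(*b)
s=read_state();print(s['clock'],s['position'],s['ee_rot'])
```

```text
[544.  88.] 2582 [ 859.4 -646.7  113.6] [ 859.8 -652.5] [ 79. 205.] 88.9
[306. 187.] 45 [607.1 -68.8 118.8] [607.1 -68.9] [ 9.4 23.6] 2.0
[283. 191.] 47 [597.1 -15.7 119.2] [597.1 -15.7] [ 9.6 24.3] 10.5
[259. 195.] 45 [587.5  39.2 118.4] [587.9  38.4] [ 9.4 25.2] 12.1
19.9167 [ 570.56889462 -378.19462649  160.89698514] [-0.59795584  0.80152624 -0.00196075  0.00081339]
```

Three are placed. Now the fourth.

Emit:
drive_tool([
  [[-1,-1,-2,-25,0],[-1,0,0,-25,0],[-1,0,0,-20,0],[-1,0,0,-5,0],[1,0,0,0,0],[1,0,0,0,0],[1,0,0,0,0],[1,0,0,0,0],[1,0,0,0,0],[1,0,0,0,0],[1,0,0,0,0],[1,0,0,0,0],[1,0,0,0,0],[1,0,0,0,0]],
])

```text
clock: 21.08
position: [568.6, -380.5, 84.1]
ee_rot: [-0.597, 0.802, -0.001, 0.0]
contact_force: [0.1, 0.1, 3.9]
gripper_width: 9.0
grasp_force: 61.4
```

Emit:
drive_tool([
  [[1,0,0,15,0],[1,0,0,30,0],[1,0,0,35,0],[1,0,0,35,0],[1,0,0,35,0],[1,0,0,25,0],[1,0,15,0,1],[1,0.5,32,0,2],[1,0.5,32,0,2],[1,0.5,32,0,2],[1,0.5,32,0,2],[1,0.5,32,0,2],[1,0.5,32,0,2],[1,0.5,32,0,2],[1,0.5,32,0,2],[1,0.5,32,0,2],[1,0.5,32,0,2],[1,0.5,32,0,2],[1,0.5,32,0,2],[1,0.5,32,0,2]],
])

```text
clock: 22.75
position: [573.4, 52.3, 256.8]
ee_rot: [0.769, -0.64, -0.001, 0.001]
contact_force: [-0.1, -0.2, -1.2]
gripper_width: 8.9
grasp_force: 60.6
```

Emit:
drive_tool([
  [[1,0.5,30,0,0],[1,0,8,0,0],[1,0,0,0,0],[1,0,0,0,0],[1,0,0,0,0]],
])

```text
clock: 23.17
position: [574.7, 87.7, 257.7]
ee_rot: [0.768, -0.641, -0.0, 0.001]
contact_force: [0.8, -0.9, -1.3]
gripper_width: 9.1
grasp_force: 60.5
```

Run:
```python
from h import *
p,d=snap('top','t8')
for b in blades(p,d):print(*b)
s=read_state();print(s['clock'],s['position'],s['ee_rot'])
```

```text
[544.  87.] 2586 [ 860.1 -646.8  113.5] [ 859.1 -649.7] [ 78.1 207.7] 87.4
[557. 179.] 11 [ 633.6 -667.   107. ] [ 634.8 -667.6] [ 2.5 16.2] 73.3
[306. 187.] 47 [607.5 -68.7 118.9] [607.5 -68.8] [ 9.6 24. ] 6.4
[283. 191.] 48 [597.1 -15.7 118.6] [597.2 -15.6] [10.1 24.6] 10.8
[259. 195.] 51 [587.6  39.3 117.8] [587.9  38.4] [10.  25.3] 10.8
23.2167 [574.82458521  87.43132212 257.92730919] [ 7.67561649e-01 -6.40974922e-01 -2.46130627e-04  4.52199666e-04]
```

Emit:
drive_tool([
  [[1,2.4,3.6,-10,0],[1,0,0,-20,0],[1,0,0,0,0],[1,0,0,0,0]],
])

```text
clock: 23.55
position: [576.8, 91.3, 226.8]
ee_rot: [0.768, -0.641, -0.001, 0.002]
contact_force: [0.9, -0.5, -0.9]
gripper_width: 9.2
grasp_force: 60.5
```

Emit:
drive_tool([
  [[1,0,0,-18,0],[1,0,0,-22,0],[1,0,0,-22,0],[1,0,0,-22,0],[1,0,0,-18,0],[1,0,0,-14,0],[1,0,0,-8,0],[1,0,0,-4,0],[1,0,0,0,0],[1,0,0,-2,0],[1,0,0,0,0]],
])

```text
clock: 24.47
position: [578.2, 92.5, 99.2]
ee_rot: [0.768, -0.64, 0.0, -0.001]
contact_force: [0.2, -0.2, -1.2]
gripper_width: 9.1
grasp_force: 60.6
```

Emit:
drive_tool([
  [[1,0,0,-3,0],[1,0,0,-2,0],[1,0,0,-2,0],[0.3,0,0,0,0],[0.3,0,0,0,0],[0.3,0,0,0,0],[0.3,0,0,0,0],[0.3,0,0,20,0],[0.3,0,0,35,0],[0.3,0,0,35,0],[0.3,0,0,35,0],[0.3,0,0,35,0],[-1,0,0,0,0],[-1,0,0,0,0]],
])

```text
clock: 25.63
position: [578.5, 92.7, 254.1]
ee_rot: [0.768, -0.64, 0.001, -0.003]
contact_force: [-0.8, -0.7, -1.0]
gripper_width: 53.1
grasp_force: 0.0
```

Emit:
drive_tool([
  [[-1,-4.2,20,0,6.5],[-1,-4.2,20,0,6.5],[-1,-4.2,20,0,6.5],[-1,-4.2,20,0,6.5],[-1,-4.2,20,0,6.5],[-1,-4.2,20,0,6.5],[-1,-4.2,20,0,6.5],[-1,-4.2,0,0,6.5],[-1,0,0,0,6.5],[-1,0,0,0,6.5],[-1,0,0,0,6.5],[-1,0,0,0,6.5],[-1,0,0,0,6.5],[-1,0,0,0,6.5],[-1,0,0,0,3],[-1,0,0,0,0],[-1,0,0,0,0]],
])

```text
clock: 27.05
position: [543.4, 232.0, 249.9]
ee_rot: [0.992, 0.124, -0.001, 0.001]
contact_force: [0.4, -0.5, -0.8]
gripper_width: 85.7
grasp_force: 0.0
```

```bash
cat >> h.py <<'E'
def lid(p,d,zlo=45,zhi=75):
    W=world('top',d);H=W[...,2];hsv=cv2.cvtColor(p,cv2.COLOR_RGB2HSV)
    blue=(hsv[...,0]>100)&(hsv[...,0]<130)&(hsv[...,1]>120)&(H>zlo)&(H<zhi)&(np.indices(d.shape)[1]<220)
    return blobs(blue,W,20)
E
python3 - <<'E'
from h import *
p,d=snap('top','t9')
for b in blades(p,d):print(*b)
for b in lid(p,d):print('lid',*b)
W=world('top',d);H=W[...,2];bx=np.zeros(d.shape,bool);bx[165:290,80:175]=1
for b in blobs(bx&(H>15)&(H<30),W,50):print('plate',*b)
s=read_state();print(s['clock'],s['position'],s['ee_rot'])
E
```

```text
[544.  88.] 2589 [ 859.8 -646.7  113.5] [ 859.2 -651.7] [ 76.7 204.8] 89.0
[558. 175.] 7 [ 644.1 -673.6  102.6] [ 644.3 -673.9] [ 1.4 10.1] 43.8
[306. 187.] 46 [607.1 -68.7 118.5] [607.5 -69. ] [ 9.4 24.3] 7.0
[283. 191.] 48 [597.1 -15.7 118. ] [597.1 -15.6] [ 9.6 24.7] 11.9
[259. 195.] 44 [587.3  39.2 118.5] [587.5  38.3] [ 9.1 25.3] 10.0
[236. 199.] 46 [577.8  91.7 118.6] [578.2  91.8] [ 9.6 24.1] 12.2
lid [122. 232.] 120 [503.2 367.5  59.6] [503.  368.2] [64.2 11.4] 14.3
plate [130. 246.] 2009 [467.8 358.5  20.7] [479.6 363.1] [144.4 103.6] 14.2
27.1 [543.52103224 232.04264429 250.19458864] [ 9.92256282e-01  1.24203080e-01 -9.36551698e-04  4.33802870e-04]
```

View pics/t9.png

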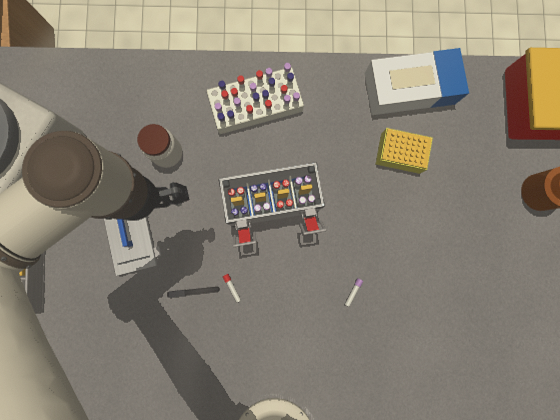

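All four blades stand in the case around (236–306,187–199). The lid handle at (122,232) is partly hidden, but its visible end is where it was. On to the lid.

Emit:
drive_tool([
  [[-1,-4.2,15,0,0.4],[-1,-4.2,25,0,0],[-1,-4.2,25,0,0],[-1,-4.2,25,-10,0],[-1,-4.2,25,-25,0],[-1,-4,25,-30,0],[-1,0,0,-30,0],[-1,0,0,-30,0],[-1,0,0,-20,0],[-1,0,0,0,0],[-1,0,0,0,0]],
])

```text
clock: 28.02
position: [518.5, 372.4, 105.3]
ee_rot: [0.992, 0.129, -0.001, 0.001]
contact_force: [-0.0, 0.4, 0.5]
gripper_width: 85.0
grasp_force: 0.0
```

Emit:
drive_tool([
  [[-1,0,0,-25,0],[-1,0,0,-25,0],[-1,0,0,-15,0],[-1,0,0,-4,0],[1,0,0,0,0],[1,0,0,0,0],[1,0,0,0,0],[1,0,0,0,0],[1,0,0,0,0],[1,0,0,0,0],[1,0,0,0,0],[1,0,0,0,0],[1,0,0,0,0],[1,0,0,0,0]],
])

```text
clock: 29.18
position: [519.3, 372.8, 38.2]
ee_rot: [0.992, 0.129, 0.001, -0.0]
contact_force: [-0.9, 1.3, 6.0]
gripper_width: 10.9
grasp_force: 61.6
```

Emit:
drive_tool([
  [[1,0,0,8,0],[1,0,0,20,0],[1,0,0,30,0],[1,0,0,30,0],[1,0,0,30,0],[1,0,0,0,0],[1,0,0,0,0]],
])

```text
clock: 29.77
position: [518.8, 372.4, 156.0]
ee_rot: [0.992, 0.128, 0.0, -0.001]
contact_force: [-0.1, 0.7, -5.2]
gripper_width: 10.9
grasp_force: 60.3
```

Run:
```python
from h import *
s=read_state();print(s['clock'],s['position'],s['ee_rot'],s['wrist_torque'])
p,d=snap('scene','s2')
cv2.imwrite('pics/s2c.png',cv2.resize(p[60:260,200:440,::-1],None,fx=3,fy=3))
```

```text
29.7667 [518.78486625 372.35613457 156.01804949] [ 9.91764403e-01  1.28071913e-01  3.20695741e-04 -9.22153256e-04] [ 0.01217011  0.13135717 -0.021612  ]
```

View pics/s2c.png

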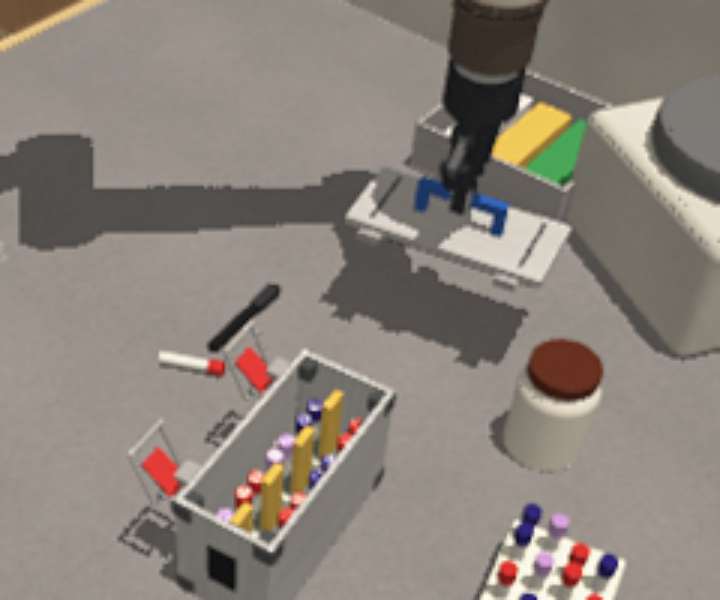

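The lid hangs level, with its keepers at crop (370,235) and (505,280) on the near long edge as expected. I'm lifting, turning and carrying it over the case.

Emit:
drive_tool([
  [[1,0,0,20,0],[1,0,0,30,0],[1,0,0,30,0],[1,0,0,20,-3],[1,5.2,-20,0,-5],[1,5.2,-25,0,-5.5],[1,5.2,-25,0,-5.5],[1,5.2,-25,0,-5.5],[1,5.2,-25,0,-5.5],[1,5.2,-25,0,-5.5],[1,5.2,-25,0,-5.5],[1,5.2,-25,0,-5.5],[1,5.2,-25,0,-5.5],[1,5.2,-25,0,-5.5],[1,5.2,-25,0,-5.5],[1,5.2,-25,0,-5.5],[1,5.2,-25,0,-5.5],[1,5.2,-25,0,-5.5],[1,0,-16,0,-5.5],[1,0,0,0,-5]],
])

```text
clock: 31.48
position: [589.9, 8.0, 251.4]
ee_rot: [0.789, -0.614, -0.003, 0.003]
contact_force: [-0.1, 0.6, -5.5]
gripper_width: 10.8
grasp_force: 60.2
```

Emit:
drive_tool([
  [[1,0,0,0,-4],[1,0,0,0,0],[1,0,0,0,0],[1,0,0,0,0]],
])

```text
clock: 31.82
position: [591.0, 11.4, 253.5]
ee_rot: [0.771, -0.637, -0.001, 0.001]
contact_force: [0.1, 0.4, -4.7]
gripper_width: 10.7
grasp_force: 60.2
```

Run:
```python
from h import *
s=read_state();print(s['clock'],s['position'],s['ee_rot']);q=s['ee_rot'];print(np.degrees(np.arctan2(q[1]**2-q[0]**2,2*q[0]*q[1]))%360)
```

```text
31.8167 [590.98001218  11.38296496 253.51069245] [ 0.77079798 -0.63707716 -0.00119446  0.00132063]
190.8514209569925
```

Emit:
drive_tool([
  [[1,0.8,0,-15,-0.4],[1,0,0,-20,0],[1,0,0,-20,0],[1,0,0,-12,0],[1,0,0,-8,0],[1,0,0,0,0],[1,0,0,-3,0],[1,0,0,-3,0],[1,0,0,-3,0],[1,0,0,0,0]],
])

```text
clock: 32.65
position: [592.4, 11.4, 171.3]
ee_rot: [0.768, -0.64, -0.0, -0.0]
contact_force: [-0.4, -0.3, -5.8]
gripper_width: 10.6
grasp_force: 60.2
```

Emit:
drive_tool([
  [[1,0,0,-3,0],[1,0,0,-2,0],[1,0,0,-2,0],[1,0,0,0,0],[1,0,0,0,0]],
])

```text
clock: 33.07
position: [592.4, 11.3, 164.2]
ee_rot: [0.768, -0.64, -0.0, 0.0]
contact_force: [0.8, -0.3, -4.6]
gripper_width: 10.8
grasp_force: 60.2
```

Emit:
drive_tool([
  [[1,0,0,-1,0],[1,0,0,-1,0],[1,0,0,0,0],[-0.2,0,0,0,0],[-0.2,0,0,0,0],[-0.2,0,0,0,0],[-0.2,0,0,0,0],[-0.2,0,0,20,0],[-0.2,0,0,35,0],[-0.2,0,0,35,0],[-0.2,0,0,0,0]],
])

```text
clock: 33.98
position: [596.6, 11.3, 260.9]
ee_rot: [0.768, -0.64, 0.006, -0.005]
contact_force: [1.2, -0.2, 1.9]
gripper_width: 51.0
grasp_force: 0.0
```

Emit:
drive_tool([
  [[-0.2,0,-20,0,0],[-0.2,-10,-35,0,0],[-0.2,-10,-35,0,0],[-0.2,-10,-35,0,0],[-0.2,-10,-35,0,0],[-0.2,-10,-35,0,0],[0.5,-10,-35,0,0],[0.5,0,0,0,0],[0.5,0,0,0,0]],
])

```text
clock: 34.73
position: [531.9, -220.5, 252.3]
ee_rot: [0.767, -0.642, 0.0, -0.0]
contact_force: [-0.2, 0.3, 0.3]
gripper_width: 21.0
grasp_force: 0.0
```

Run:
```python
from h import *
s=read_state();print(s['clock'],s['position'],s['gripper_width'])
p,d=snap('top','t10');W=world('top',d);H=W[...,2];hsv=cv2.cvtColor(p,cv2.COLOR_RGB2HSV)
cv2.imwrite('pics/t10c.png',cv2.resize(p[130:270,180:360,::-1],None,fx=4,fy=4))
bx=np.zeros(d.shape,bool);bx[140:240,190:345]=1
for b in blobs(bx&(H>140)&(H<149)&(hsv[...,1]<90),W,50):print('plate',*b)
blue=(hsv[...,0]>100)&(hsv[...,0]<130)&(hsv[...,1]>120)
for b in blobs(bx&blue&(H>160),W,30):print('handle',*b)
P=W[bx&(H>140)&(H<152)]; c=np.array([592.,11.4]);Q=rot(P[:,:2]-c,10.4);k=(abs(Q[:,0])<45)&(abs(Q[:,1])<105)
A=np.c_[Q[k],np.ones(k.sum())];print('plane',np.linalg.lstsq(A,P[k,2],rcond=None)[0],np.percentile(Q[:,1],[0.3,99.7]),Q[abs(Q[:,1])<50][:,0].min(),Q[:,0].max())
```

```text
34.7333 [ 531.93964029 -220.50208168  252.33491059] 21.037528383050816
plate [250. 196.] 2450 [577.4  62.4 145.8] [586.7  44.7] [103.4 159.2] 10.5
handle [261. 190.] 130 [588.8  32.  184.8] [528.4  15.9] [138.9  55.7] 14.9
plane [1.80457245e-03 1.11322679e-03 1.45870628e+02] [-43.04710495 112.50963733] -50.18607407466774 52.45946540429288
```

View pics/t10c.png

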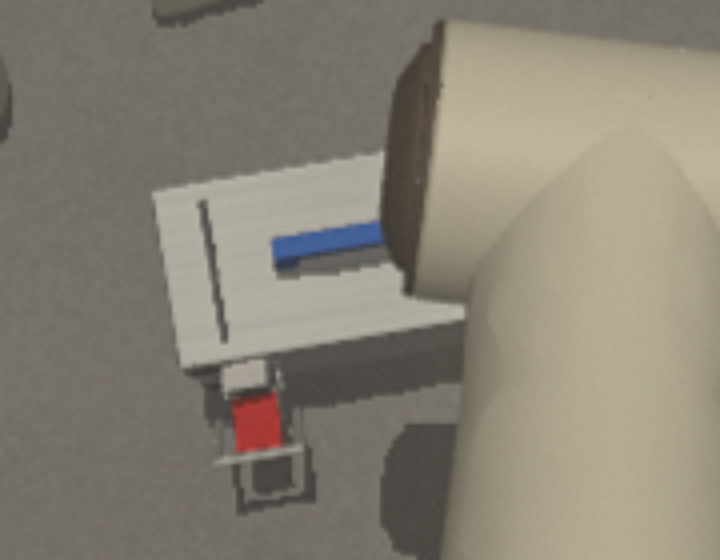

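The lid is flush: plane height is about 147 with tilt about 0.002, the left end is where it should be, and the left keeper at crop (245,378) faces its latch, whose bar is at (258,455). Now the right latch. I'll use the outer back of the inner finger of the open gripper, so the body stays clear of the lid.

Emit:
drive_tool([
  [[-1,-15,15,0,0.3],[-1,-22,25,0,0],[-1,-22,25,0,0],[-1,-22,25,0,0],[-1,-20,25,0,0],[-1,0,7,0,0],[-1,0,0,-15,0],[-1,0,0,-25,0],[-1,0,0,-25,0],[-1,0,0,0,0],[-1,0,0,0,0],[-1,0,0,0,0]],
])

```text
clock: 35.78
position: [432.9, -96.3, 188.6]
ee_rot: [0.77, -0.638, 0.001, -0.001]
contact_force: [-0.3, 0.3, 0.6]
gripper_width: 85.2
grasp_force: 0.0
```

Run:
```python
from h import *
s=read_state();print(s['clock'],s['position'],s['ee_rot'],s['gripper_width'])
Q=rot(np.array([s['position'][:2]])-[592,11.4],10.4);print('TCP in case',Q)
p,d=snap('scene','s3')
cv2.imwrite('pics/s3c.png',cv2.resize(p[130:330,180:420,::-1],None,fx=3,fy=3))
p,d=snap('top','t11');W=world('top',d);H=W[...,2];hsv=cv2.cvtColor(p,cv2.COLOR_RGB2HSV)
bx=np.zeros(d.shape,bool);bx[190:260,220:345]=1
red=(hsv[...,1]>150)&((hsv[...,0]<8)|(hsv[...,0]>172))
for m,n in((red&(H>60),'lever'),((H>144)&(H<160)&(hsv[...,1]<90),'bars')):
  for b in blobs(bx&m,W,8):print(n,b[0],b[1],b[2],rot(b[2][None,:2]-[592,11.4],10.4))
```

```text
35.7833 [432.88429044 -96.30743056 188.63828885] [ 7.70215927e-01 -6.37782120e-01  1.04833254e-03 -5.42189387e-04] 85.18411348430482
TCP in case [[-175.94492578  -77.21452401]]
lever [311. 224.] 120 [523.1 -80.  115.7] [[-84.26752421 -77.46066332]]
lever [244. 236.] 129 [493.5  72.  117.2] [[-85.94232967  77.38556694]]
bars [266. 202.] 2068 [568.5  25.1 146.1] [[-20.64081727  17.71712906]]
bars [307. 232.] 31 [501.6 -67.8 151.7] [[-103.21197727  -61.57992976]]
bars [244. 243.] 70 [475.8  69.4 151.5] [[-103.82089448   78.02346999]]
```

View pics/s3c.png

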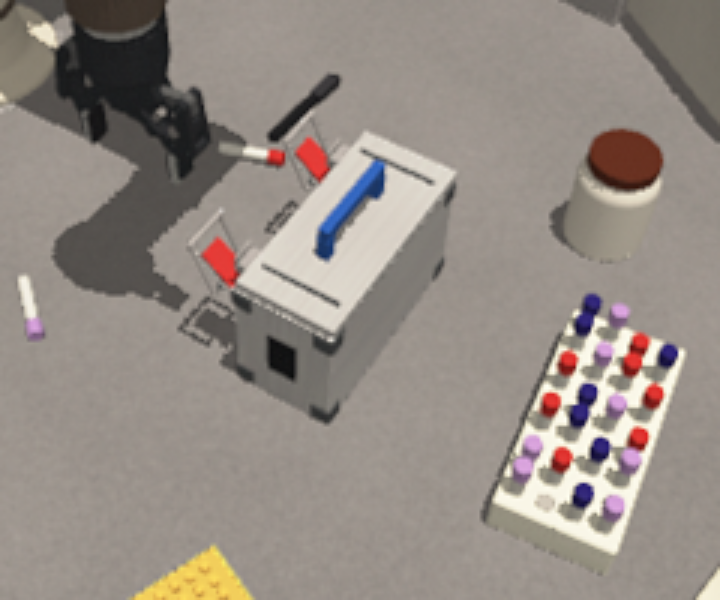

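Levers and bars are where the geometry says: levers at -85, bars at -104 with z≈152. The finger knuckle seems to bulge out past the tip (crop (195,115) against (180,165)), so I'll measure the finger profile from depth.

Run:
```python
from h import *
s=read_state();t=s['position'];z=np.load('pics/s3.npz');W=world('scene',z['d']).reshape(-1,3);g=z['p'].reshape(-1,3).max(1)
R=np.c_[rot(W[:,:2]-t[:2],10.4),W[:,2]-t[2]]
k=(abs(R[:,0])<90)&(abs(R[:,1])<45)&(R[:,2]>-5)&(R[:,2]<110)&(z['d'].ravel()>0);R=R[k]
for lo in range(-5,110,8):
    q=R[(R[:,2]>=lo)&(R[:,2]<lo+8)]
    if len(q)>3:
        i=q[q[:,0]>20]; print(lo,len(q),q[:,0].min().round(),q[:,0].max().round(),'inner finger x',i[:,0].min().round() if len(i) else '', 'y',q[:,1].min().round(),q[:,1].max().round())
```

```text
11 14 -48.0 52.0 inner finger x 43.0 y -12.0 9.0
19 32 -56.0 55.0 inner finger x 46.0 y -16.0 5.0
27 34 -57.0 57.0 inner finger x 44.0 y -15.0 7.0
35 38 -58.0 57.0 inner finger x 45.0 y -14.0 9.0
43 29 -50.0 57.0 inner finger x 41.0 y -14.0 8.0
51 23 -64.0 69.0 inner finger x 44.0 y -16.0 1.0
59 78 -73.0 74.0 inner finger x 36.0 y -17.0 6.0
67 91 -74.0 74.0 inner finger x 26.0 y -19.0 13.0
75 101 -72.0 73.0 inner finger x 24.0 y -22.0 12.0
83 84 -73.0 72.0 inner finger x 20.0 y -21.0 10.0
91 79 -72.0 71.0 inner finger x 22.0 y -22.0 10.0
99 113 -68.0 70.0 inner finger x 20.0 y -24.0 10.0
107 31 -64.0 68.0 inner finger x 22.0 y -21.0 7.0
```

The finger tip is at TCP+13 with its back at +55. The knuckle reaches +74 from TCP+53 up, so I can push the lever in only to a finger back of about -86. First I swing the loop in.

Emit:
drive_tool([
  [[-1,0,0,-20,0],[-1,0,0,-20,0],[-1,0,0,-15,0],[-1,0,0,-6,0],[-1,0,0,0,0],[-1,5.9,1.1,0,0],[-1,5.9,1.1,0,0],[-1,5.9,1.1,0,0],[-1,5.9,1.1,0,0],[-1,5.9,1.1,0,0],[-1,5.9,1.1,0,0],[-1,5.9,1.1,0,0],[-1,5.9,1.1,0,0],[-1,0,0,0,0],[-1,0,0,0,0]],
])

```text
clock: 37.13
position: [478.9, -87.8, 126.1]
ee_rot: [0.77, -0.638, -0.0, 0.0]
contact_force: [0.3, -0.5, 0.6]
gripper_width: 85.2
grasp_force: 0.0
```

```bash
cat >> h.py <<'E'
def case(P): P=np.atleast_2d(P); return np.c_[rot(P[:,:2]-[592,11.4],10.4),P[:,2]].round(1)
E
python3 - <<'E'
from h import *
s=read_state();print(s['clock'],case(s['position']),s['contact_force'])
p,d=snap('scene','s4')
cv2.imwrite('pics/s4c.png',cv2.resize(p[150:290,210:350,::-1],None,fx=4,fy=4))
E
```

```text
37.1333 [[-129.2  -77.2  126.1]] [ 0.33593736 -0.52571139  0.64072033]
```

View pics/s4c.png

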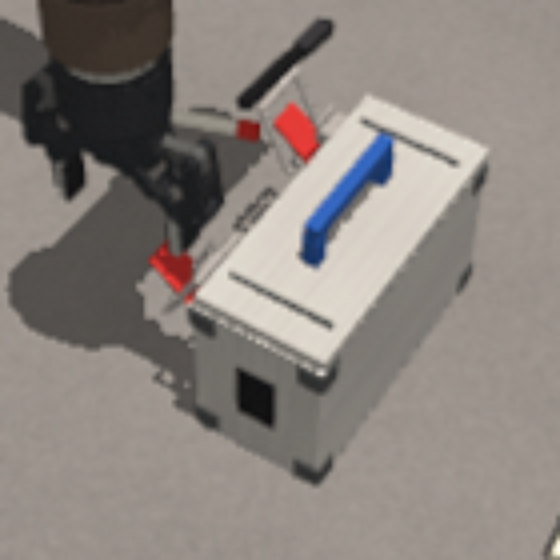

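The right loop has swung in and its wire now runs to the lid's edge near crop (190,270). Now I back off and press the lever down.

Emit:
drive_tool([
  [[-1,-10.8,-2,0,0],[-1,-10.8,-2,0,0],[-1,0,0,0,0],[-1,0,0,-6,0],[-1,0,0,-6,0],[-1,0,0,-6,0],[-1,0,0,-6,0],[-1,0,0,-6,0],[-1,0,0,-6,0],[-1,0,0,-6,0],[-1,0,0,0,0]],
])

```text
clock: 38.1
position: [446.4, -93.6, 79.9]
ee_rot: [0.768, -0.64, -0.009, 0.008]
contact_force: [-13.6, -2.1, 2.1]
gripper_width: 85.4
grasp_force: 6.9
```

Run:
```python
from h import *
s=read_state();print(s['clock'],case(s['position']),s['contact_force'])
p,d=snap('scene','s5')
cv2.imwrite('pics/s5c.png',cv2.resize(p[150:290,210:350,::-1],None,fx=4,fy=4))
```

```text
38.1 [[-162.1  -77.    79.9]] [-13.6137703   -2.12060687   2.10452534]
```

View pics/s5c.png

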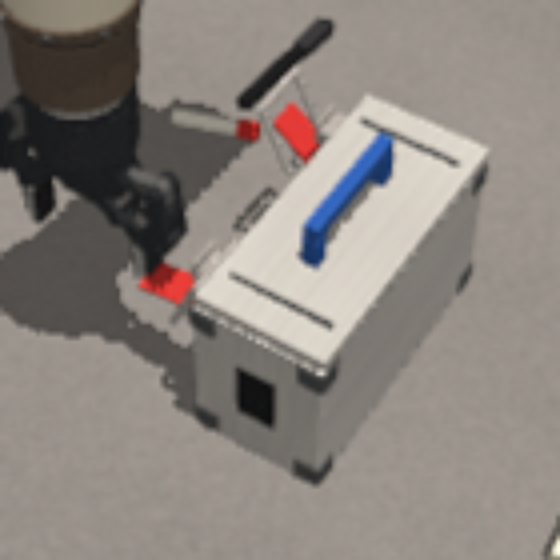

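The tip slipped outside the lever's end and wedged with 13 N outward; the red lever at crop (165,285) is nearly level under the finger. I'll lift, come in further and press again, easing outward as the lever comes level.

Emit:
drive_tool([
  [[-1,0,0,15,0],[-1,0,0,20,0],[-1,0,0,20,0],[-1,0,0,0,0],[-1,0,0,0,0]],
])

```text
clock: 38.57
position: [457.9, -91.8, 139.7]
ee_rot: [0.77, -0.638, 0.001, -0.001]
contact_force: [-0.6, -0.4, -0.2]
gripper_width: 85.6
grasp_force: 0.0
```

Run:
```python
from h import *
s=read_state();print(s['clock'],case(s['position']),s['contact_force'],s['ee_rot'])
p,d=snap('top','t12');W=world('top',d);H=W[...,2];hsv=cv2.cvtColor(p,cv2.COLOR_RGB2HSV)
bx=np.zeros(d.shape,bool);bx[190:260,285:345]=1
red=(hsv[...,1]>150)&((hsv[...,0]<8)|(hsv[...,0]>172))
for m,n in((red&(H>60),'lever'),((H>149)&(H<165)&(hsv[...,1]<90),'bars')):
  for b in blobs(bx&m,W,4):print(n,b[0],b[1],case(b[2]))
```

```text
38.5667 [[-150.6  -77.3  139.7]] [-0.60245431 -0.35028033 -0.23618603] [ 7.69693796e-01 -6.38412327e-01  6.88455554e-04 -8.29089173e-04]
lever [307. 223.] 31 [[-83.9 -69.1 114.8]]
bars [290. 190.] 4 [[ -5.5 -40.2 152.6]]
bars [310. 209.] 45 [[-51.7 -75.9 150.2]]
```

Emit:
drive_tool([
  [[-1,10.4,1.9,0,0],[-1,0,0,0,0],[-1,0,0,-8,0],[-1,0,0,-8,0],[-1,0,0,-8,0],[-1,0,0,-8,0],[-1,0,0,-8,0],[-1,0,0,0,0]],
])

```text
clock: 39.28
position: [466.4, -90.1, 97.3]
ee_rot: [0.77, -0.639, -0.001, 0.001]
contact_force: [0.1, -0.1, 0.6]
gripper_width: 85.0
grasp_force: 0.2
```

Emit:
drive_tool([
  [[-1,-3.9,-0.7,-2,0],[-1,-3.9,-0.7,-2,0],[-1,0,0,-5,0],[-1,0,0,-5,0],[-1,0,0,0,0]],
])

```text
clock: 39.7
position: [458.7, -91.6, 84.7]
ee_rot: [0.77, -0.638, -0.001, 0.001]
contact_force: [-2.5, -0.7, 4.9]
gripper_width: 85.5
grasp_force: 2.0
```

Run:
```python
from h import *
s=read_state();print(s['clock'],case(s['position']),s['contact_force'],s['ee_rot'])
```

```text
39.7 [[-149.7  -77.3   84.7]] [-2.47245432 -0.69383457  4.86813365] [ 7.69621381e-01 -6.38499766e-01 -6.81887975e-04  7.17160355e-04]
```

The finger is on the lever with a 5 N reaction. I continue down.

Emit:
drive_tool([
  [[-1,0,0,-5,0],[-1,0,0,-5,0],[-1,0,0,-5,0],[-1,0,0,-5,0],[-1,0,0,0,0]],
])

```text
clock: 40.12
position: [459.5, -91.3, 64.4]
ee_rot: [0.77, -0.638, -0.0, 0.0]
contact_force: [0.4, 0.6, 1.6]
gripper_width: 85.1
grasp_force: 0.9
```

Emit:
drive_tool([
  [[-1,0,0,-5,0],[-1,0,0,-5,0],[-1,0,0,-5,0],[-1,0,0,-5,0],[-1,0,0,0,0]],
])

```text
clock: 40.53
position: [458.4, -91.5, 43.8]
ee_rot: [0.77, -0.639, -0.001, 0.001]
contact_force: [-0.5, -0.0, 0.8]
gripper_width: 85.3
grasp_force: 0.0
```

Run:
```python
from h import *
s=read_state();print(s['clock'],case(s['position']),s['contact_force'],s['ee_rot'])
```

```text
40.5333 [[-150.   -77.1   43.8]] [-0.50158423 -0.01226159  0.76970984] [ 0.76957068 -0.63855908 -0.00132063  0.00123657]
```

Emit:
drive_tool([
  [[-1,2,0.4,0,0],[-1,2,0.4,0,0],[-1,2,0.4,0,0],[-1,2,0.3,0,0],[-1,0,0,0,0]],
])

```text
clock: 40.95
position: [468.5, -89.8, 45.6]
ee_rot: [0.77, -0.638, 0.0, -0.0]
contact_force: [0.3, -0.9, 0.8]
gripper_width: 85.3
grasp_force: 0.0
```

Run:
```python
from h import *
s=read_state();print(s['clock'],case(s['position']),s['contact_force'])
p,d=snap('scene','s6')
cv2.imwrite('pics/s6c.png',cv2.resize(p[150:290,210:350,::-1],None,fx=4,fy=4))
p,d=snap('top','t13');W=world('top',d);H=W[...,2];hsv=cv2.cvtColor(p,cv2.COLOR_RGB2HSV)
bx=np.zeros(d.shape,bool);bx[190:260,285:345]=1
red=(hsv[...,1]>150)&((hsv[...,0]<8)|(hsv[...,0]>172))
for b in blobs(bx&red&(H>20),W,4):print(b[0],b[1],case(b[2]))
```

```text
40.95 [[-139.7  -77.2   45.6]] [ 0.30820201 -0.94171631  0.8417859 ]
```

View pics/s6c.png

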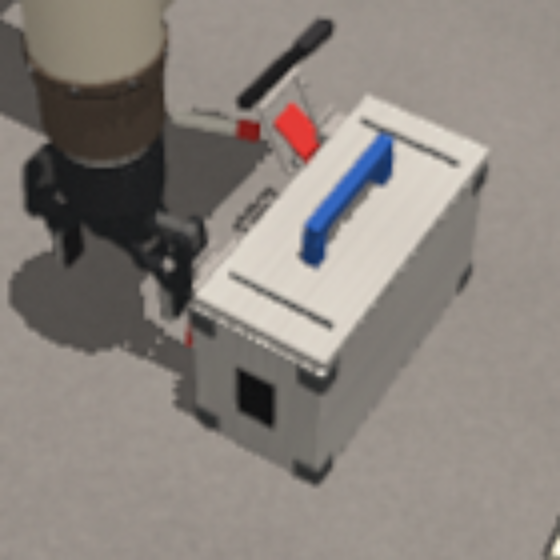

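The right lever shows as a red sliver at crop (190,335) against the wall and there is no load, so it has snapped shut. I back off and move to the left latch.

Emit:
drive_tool([
  [[-1,-15,-2.7,0,0],[-1,-20,-3.7,0,0],[-1,0,0,20,0],[-1,0,0,35,0],[-1,0,0,35,0],[-1,0,0,35,0],[-1,0,0,15,0],[-1,-5.5,30.5,0,0],[-1,-5.5,30.5,0,0],[-1,-5.5,30.5,0,0],[-1,-5.5,30.5,0,0],[-1,-5.5,30.5,0,0],[-1,0,0,0,0],[-1,0,0,0,0],[-1,0,0,0,0]],
])

```text
clock: 42.3
position: [404.9, 56.1, 185.3]
ee_rot: [0.77, -0.638, -0.0, 0.0]
contact_force: [-0.8, 0.7, 0.5]
gripper_width: 85.6
grasp_force: 0.0
```

Run:
```python
from h import *
s=read_state();q=s['ee_rot'];print(s['clock'],case(s['position']),np.degrees(np.arctan2(q[1]**2-q[0]**2,2*q[0]*q[1]))%360)
p,d=snap('top','t14');W=world('top',d);H=W[...,2];hsv=cv2.cvtColor(p,cv2.COLOR_RGB2HSV)
cv2.imwrite('pics/t14c.png',cv2.resize(p[140:280,200:350,::-1],None,fx=4,fy=4))
bx=np.zeros(d.shape,bool);bx[190:260,220:345]=1
red=(hsv[...,1]>150)&((hsv[...,0]<8)|(hsv[...,0]>172))
for b in blobs(bx&red&(H>20),W,3):print(b[0],b[1],case(b[2]))
```

```text
42.3 [[-175.9   77.7  185.3]] 190.69131352314307
[244. 235.] 123 [[-83.7  77.2 114.9]]
```

View pics/t14c.png

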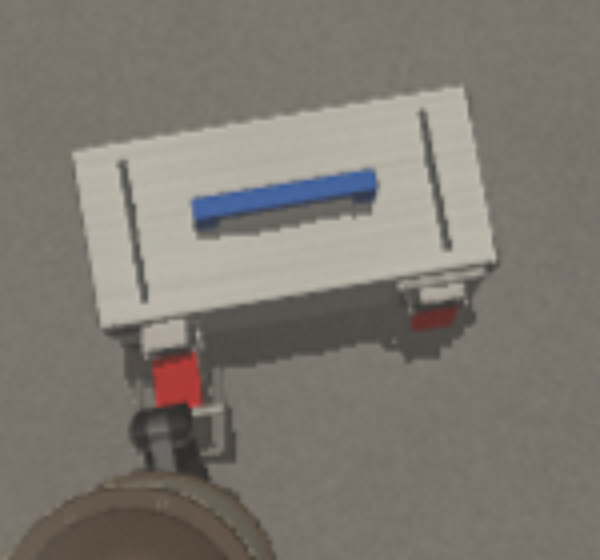

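The right latch is closed: its bar lies in the keeper at crop (440,283) with the red lever below at (435,317). The left latch gets the same sequence.

Emit:
drive_tool([
  [[-1,0,0,-18,0],[-1,0,0,-20,0],[-1,0,0,-15,0],[-1,0,0,-5,0],[-1,0,0,0,0],[-1,5.9,1.1,0,0],[-1,5.9,1.1,0,0],[-1,5.9,1.1,0,0],[-1,5.9,1.1,0,0],[-1,5.9,1.1,0,0],[-1,5.9,1.1,0,0],[-1,5.9,1.1,0,0],[-1,5.9,1.1,0,0],[-1,0,0,0,0],[-1,0,0,0,0]],
])

```text
clock: 43.6
position: [452.6, 65.0, 127.1]
ee_rot: [0.77, -0.638, -0.0, 0.0]
contact_force: [-0.2, 0.5, 0.5]
gripper_width: 85.5
grasp_force: 0.0
```

Emit:
drive_tool([
  [[-1,0,0,12,0],[-1,-10.8,-2,0,0],[-1,0,0,0,0],[-1,0,0,0,0]],
])

```text
clock: 43.93
position: [440.4, 62.7, 139.1]
ee_rot: [0.77, -0.638, -0.0, 0.0]
contact_force: [-0.3, -0.1, -0.3]
gripper_width: 85.7
grasp_force: 0.0
```

Run:
```python
from h import *
s=read_state();print(s['clock'],case(s['position']),s['contact_force'])
p,d=snap('top','t15');W=world('top',d);H=W[...,2];hsv=cv2.cvtColor(p,cv2.COLOR_RGB2HSV)
bx=np.zeros(d.shape,bool);bx[190:260,215:345]=1
red=(hsv[...,1]>150)&((hsv[...,0]<8)|(hsv[...,0]>172))
for m,n in((red&(H>20),'lever'),((H>149)&(H<165)&(hsv[...,1]<90),'bars')):
  for b in blobs(bx&m,W,4):print(n,b[0],b[1],case(b[2]))
```

```text
43.9333 [[-139.8   77.8  139.1]] [-0.32131387 -0.08471508 -0.27612803]
lever [248. 232.] 18 [[-77.   67.7 110.3]]
bars [232. 196.] 4 [[  4.   87.1 150.3]]
bars [251. 196.] 7 [[ -5.   45.5 158.8]]
bars [246. 219.] 28 [[-52.   65.2 150.5]]
bars [234. 222.] 16 [[-53.4  93.1 150.5]]
```

The left bar lies on the lid's edge (-52, z 150). Now I press the lever.

Emit:
drive_tool([
  [[-1,0,0,-8,0],[-1,0,0,-8,0],[-1,0,0,-8,0],[-1,0,0,-8,0],[-1,0,0,-8,0],[-1,0,0,0,0],[-1,-3.9,-0.7,-2,0],[-1,-3.9,-0.7,-2,0],[-1,0,0,-5,0],[-1,0,0,-5,0],[-1,0,0,0,0]],
])

```text
clock: 44.9
position: [433.0, 61.3, 84.7]
ee_rot: [0.77, -0.638, -0.0, 0.001]
contact_force: [-2.7, 0.2, 4.7]
gripper_width: 85.2
grasp_force: 2.0
```

Run:
```python
from h import *
s=read_state();print(s['clock'],case(s['position']),s['contact_force'])
```

```text
44.9 [[-147.4   77.8   84.7]] [-2.69285779  0.21414182  4.66940794]
```

Same signature as on the right. I continue down (2 mm further out), then in.

Emit:
drive_tool([
  [[-1,-2,-0.4,-5,0],[-1,0,0,-5,0],[-1,0,0,-5,0],[-1,0,0,-5,0],[-1,0,0,0,0],[-1,0,0,-5,0],[-1,0,0,-5,0],[-1,0,0,-5,0],[-1,0,0,-5,0],[-1,0,0,0,0]],
])

```text
clock: 45.73
position: [430.5, 60.6, 43.9]
ee_rot: [0.77, -0.639, -0.001, 0.002]
contact_force: [-0.5, -0.3, -0.2]
gripper_width: 85.6
grasp_force: 0.0
```

Emit:
drive_tool([
  [[-1,2,0.4,0,0],[-1,2,0.4,0,0],[-1,2,0.4,0,0],[-1,2,0.3,0,0],[-1,0,0,0,0]],
])

```text
clock: 46.15
position: [440.6, 63.0, 45.5]
ee_rot: [0.77, -0.638, 0.0, -0.0]
contact_force: [-0.8, -0.7, 0.1]
gripper_width: 85.2
grasp_force: 0.0
```

Emit:
drive_tool([
  [[-1,-15,-2.7,0,0],[-1,-20,-3.7,0,0],[-1,0,0,20,0],[-1,0,0,35,0],[-1,0,0,35,0],[-1,0,0,35,0],[-1,0,0,15,0],[-1,10,30,0,0],[-1,10,30,0,0],[-1,10,30,0,0],[-1,10,30,0,0],[-1,10,30,0,0],[-1,0,0,0,0],[-1,0,0,0,0]],
])

```text
clock: 47.32
position: [454.8, 207.4, 184.9]
ee_rot: [0.77, -0.638, -0.0, 0.0]
contact_force: [-0.2, -1.0, -1.3]
gripper_width: 85.8
grasp_force: 0.0
```

Run:
```python
from h import *
s=read_state();print(s['clock'],s['position'],s['contact_force'])
p,d=snap('top','t16');W=world('top',d);H=W[...,2];hsv=cv2.cvtColor(p,cv2.COLOR_RGB2HSV)
a=cv2.resize(p[140:260,190:350,::-1],None,fx=4,fy=4)
q,e=snap('scene','s7'); b=cv2.resize(q[160:290,230:390,::-1],None,fx=1,fy=1)
a[:130,-160:]=b; cv2.imwrite('pics/f.png',a)
bx=np.zeros(d.shape,bool);bx[190:260,215:345]=1
red=(hsv[...,1]>150)&((hsv[...,0]<8)|(hsv[...,0]>172))
for b in blobs(bx&red&(H>20),W,4):print('lever',b[0],b[1],case(b[2]))
P=W[140:240,190:345].reshape(-1,3);Q=case(P);k=(abs(Q[:,0])<45)&(abs(Q[:,1])<105)&(Q[:,2]>140)&(Q[:,2]<152)
print('plane',np.linalg.lstsq(np.c_[Q[k,:2],np.ones(k.sum())],Q[k,2],rcond=None)[0])
```

```text
47.3167 [454.82698799 207.39208954 184.86152731] [-0.23980373 -1.03892746 -1.32456613]
plane [4.62453975e-04 1.86531062e-04 1.45915134e+02]
```

View pics/f.png

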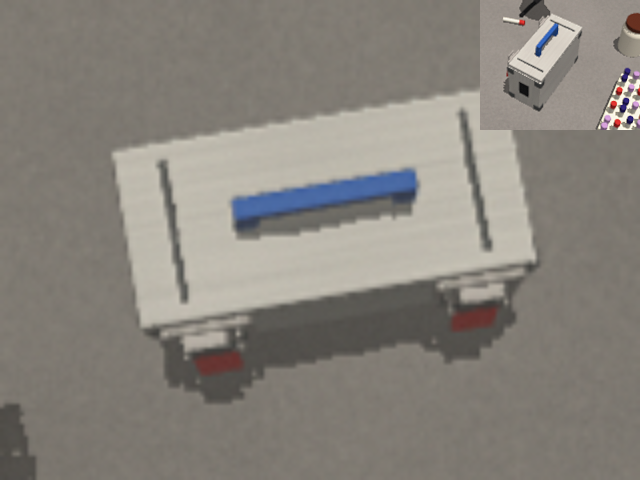

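Both latches look the same: bars in their keepers at (205,330) and (482,280), levers down at (218,362) and (473,318). The lid is level and the robot is clear, so I'm handing in.

```bash
python3 -c "
from bench import *
print(job_done())"
```

```text
the job is handed in; nothing more can be done
None
```

I handed the job in at about 47 s, with no verdict shown: all four carriers stand in their bays, the lid sits flush, both latches look closed in the last camera image, and I moved nothing else on the bench.

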